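# Turn the two-lug plug home in the pump housing

### The arm

A 7-joint arm with a two-finger parallel gripper is mounted at the origin on the work surface. World frame = base frame: x ahead of the robot, y to its left, z up, the work surface at z = 0. Lengths are in mm, angles in rad, forces in N, time in s.
With the tool pointing down it reaches from about 425 to 875 mm from the base axis. Payload 8.4 kg.
Tool frame: the origin (TCP) lies midway between the tips of the shut fingers; the grasp point (between the pads) lies 19 mm behind it; z points along the fingers, y is the line along which they close (so a half turn about z gives the same grasp; the last joint's range is limited). The gripper opens to 87 mm and grips with 3 to 60 N. Pads are 19 mm wide; open, the fingers measure 117 mm over their backs; the gripper's body (75 mm by 190 mm) begins 51 mm behind the grasp point.
Start: joints at [1.106, 0.333, 0.04, 1.465, -0.013, 1.343, -0.059], TCP at [232.479, -606.974, 222.546] pointing down, gripper open.
Joint ranges: [-2.58, 2.58], [-0.38, 2.09], [-1.3, 1.39], [0.25, 2.4], [-1.5, 4.64], [0.08, 2.09], [-2.65, 2.65]. Speed limits (rad/s): [2.22, 2.22, 2.79, 2.79, 3.14, 3.14, 3.14].

### API

Orientations are given as a unit quaternion [x, y, z, w].
In Python, from bench import ctrl, snapshot, calibration gives the robot as it stands.
- The arm moves only by the tool move_arm, never from a script. Its argument "series" is one flat list of numbers, 4 for each row, row after row: the shift along the world's x, y, z in cm, then the turn about the world's z in degrees. In form: [x, y, z, roll, x, y, z, roll, ...]. A call has 1 to 5 rows; each row shifts and turns the commanded pose from where the row before left it; what a row does not reach is not made up. A row lasts 1/12 s, in which the tool goes at most 41.7 mm and 7.16 degrees, less where a joint would pass 70% of its speed; a pose out of reach is approached as far as the arm can. A call is refused whole if a number of a shift passes 4.17 or a number of a turn 7.16, either way. A call with a gripper value outside its range is refused whole. "grip" is the closure, from 0 (fully open) to 1 (shut), set as the call begins (left out, the last holds). The fingers move at their own pace and stop on an object; "newtons" is the grip in N (left out, the last holds). Time passes only in rows, so rows that do not move let the fingers close. It gives the time, the measured TCP pose, the force, the opening and the grip force at its end, in the units of the state.
- ctrl.observe(): the state, without advancing time (a new reading comes with each control period).
- snapshot(name): name is "scene" or "side" or "wrist"; returns (picture, depth): 384x512x3 uint8, red, green, blue; 384x512 float32, mm along the optical axis (not along the pixel's ray), 0 where there is no reading.
- calibration(name): a dict with "fov_y" (degrees; the focal length in pixels is half the picture's height over the tangent of half this angle, whatever the lens; pixels are square), "cx", "cy" (the principal point, pixels), "R" (3x3) and "t" (3): a world point X has camera coordinates R X + t; the wrist camera has in their place "mount" (4x4, takes a point from camera to tool coordinates, whose origin is the TCP and whose axes are the flange's). Camera axes: x right, y down, z forward; pixel columns grow to the right and rows downward; lengths in mm; the calibration is good to about 2 mm. A picture is of the moment at which its call begins: read the wrist's pose just before it. calibration takes no time and is no camera call.
- ctrl.finish_job(): hands the job in; it is judged then, once.
The state is a dict: "t": time; "joint_pos": joint angles; "joint_vel": joint speeds; "joint_torque": joint torques, N m; "eef_pos": TCP position; "tool_rot": TCP orientation; "contact_force": force on the tool from outside, world axes, zero at the start; "moment": the same for the moment, N m; "finger_gap": opening from 0.0 (shut) to 1.0 (fully open); "gripper_force": force on a finger pad.
Only numpy, scipy, OpenCV 4.12 (cv2) and the standard library are available. Lean on these libraries where they do the work, as an engineer would, in place of code of your own. Each camera call takes 0.05 s, during which the arm holds its last target. There are 200 camera calls.

### The job

Take the bare-aluminium plug with two lugs from the tray and set it on the mouth of the grey pump housing, with its nose in the bore and its lugs resting on the rim, turned well away from the two slots (not yet dropping in). Then turn it under light pressure until the lugs drop into the slots and it sits fully home, and let go. Leave the other two plugs where they are in the tray.

Things in the scene. Friction and masses are not known exactly. Their poses are not given: they have to be found in the camera images.
- plug_two: Plug to fit: bare aluminium, loose, upright, 0.25 kg. Origin: centre of underside, z up. Nose radius 18 mm, 24 mm from z = 10 to 30. Two opposite lugs along x (+ and -), 12 mm wide, to 44 mm from the axis, z = 16 to 30. On top a grip bar along x, in line with the lugs: 52 mm long, 18 wide (y), z = 30 to 68; grip across its width at z = 54. Half a turn gives the same shape.
- plug_three: Wrong plug, stays in the tray: dark steel, three lugs at 120 degrees, otherwise shaped, sized and with its origin as plug_two.
- plug_plain: Wrong plug, stays in the tray: brass, round flange of radius 38 mm instead of lugs, otherwise as plug_two. The tray is fixed, 258 x 368 mm, blue floor 4 mm above the bench, walls 20 mm high; the three plugs stand in a row, 110 to 130 mm apart along its long side, in any order.
- housing: Grey cast pump housing, fixed, round, 120 mm wide, 50 high, low outlet pipe at one side. Origin: centre of underside, on the bench. Bore radius 29 mm, 44 deep; flat rim at z = 50. Two opposite slots along x (+ and -), 22 mm wide, 14 deep, black floors, to 50 mm from the axis. Plug's origin is at z = 34 mm with lugs on the rim, z = 20 when home. Loose fit: 5 mm sideways, 6 degrees.

How it is judged:
By the outcome, as a careful person would: the job done as asked, in the order asked, and still so for the second after the job is handed in, with the robot touching nothing.
It also fails if it takes over 48 s, if anything falls off the work surface, if the arm or the gripper's body presses on something with over 40 N, if the wrist force passes 120 N, or if a joint passes its speed limit or range.

## Working session

There is one attempt and no reset: what is moved stays moved. The work goes in short steps, Python scripts to look and compute and a tool call to move; the robot and the scene stay as the last step left them, time stands still between calls to the robot, and variables do not carry over. Pictures are saved under pics/ and viewed, at most 10 in all, crops included, and the job is handed in when it is done.

Besides the shell and the picture viewer there is one more tool, called after "Emit:" as name(argument=value, ...) on one line, values as JSON. move_arm: Moves the arm, as the interface text tells. Its arguments: {"type":"object","properties":{"series":{"type":"array"},"grip":{"type":"number"},"newtons":{"type":"number"}},"required":["series"]}

```bash
mkdir -p pics; cat > h.py <<'E'
import numpy as np, cv2
from bench import ctrl, snapshot, calibration
from scipy.spatial.transform import Rotation as Ro
def snap(n,f):
    s=ctrl.observe(); p,d=snapshot(n); cv2.imwrite('pics/'+f+'.png',p[:,:,::-1]); np.savez('pics/'+f+'.npz',p=p,d=d,pos=s['eef_pos'],q=s['tool_rot']); return s,p,d
def cam(n,s=None):
    c=calibration(n); f=192/np.tan(np.radians(c['fov_y'])/2)
    if n=='wrist':
        M=np.array(c['mount']); Rt=Ro.from_quat(s['tool_rot']).as_matrix()
        Rcw=Rt@M[:3,:3]; o=Rt@M[:3,3]+np.array(s['eef_pos'])
    else:
        R=np.array(c['R']); Rcw=R.T; o=-R.T@np.array(c['t'])
    return f,c['cx'],c['cy'],Rcw,o
def cloud(n,d,s=None):
    f,cx,cy,R,o=cam(n,s); v,u=np.mgrid[:384,:512]
    P=np.stack([(u-cx)/f*d,(v-cy)/f*d,d],-1)@R.T+o
    P[d<=0]=np.nan; return P
def onplane(n,uv,z,s=None):
    f,cx,cy,R,o=cam(n,s); uv=np.atleast_2d(uv).astype(float)
    r=np.c_[(uv-[cx,cy])/f,np.ones(len(uv))]@R.T
    return o+r*((z-o[2])/r[:,2])[:,None]
E
python3 - <<'E'
from h import *
out=[]
for n in('scene','side'):
    s,p,d=snap(n,n+'0'); out.append(p); print(calibration(n)['fov_y'],(d>0).mean())
    print(cam(n)[4])
s,p,d=snap('wrist','wrist0'); print(calibration('wrist'));print(s)
cv2.imwrite('pics/all.png',cv2.resize(np.vstack([np.hstack(out),np.hstack([p,p*0])]),(800,600))[:,:,::-1])
E
```

```text
49.35132471648539 0.9963429768880209
[1122.74258756 -243.61044596  447.8651326 ]
56.0387762491935 0.9959004720052084
[319.84314388 670.6540152  578.45797526]
{'fov_y': 62.658588698045115, 'cx': 259.1717736278417, 'cy': 197.74927098700405, 'mount': array([[ 3.50715728e-04, -9.65749566e-01, -2.59475726e-01,
         7.06464177e+01],
       [ 9.99999634e-01,  1.36123114e-04,  8.44991419e-04,
        -1.39780892e-01],
       [-7.80729453e-04, -2.59475927e-01,  9.65749260e-01,
        -1.62178254e+02],
       [ 0.00000000e+00,  0.00000000e+00,  0.00000000e+00,
         1.00000000e+00]])}
{'t': 0.1, 'joint_pos': array([ 1.10581435,  0.33387345,  0.03988239,  1.46618324, -0.01344508,
        1.34329949, -0.05848752]), 'joint_vel': array([ 0.00042095, -0.00117911,  0.00045859, -0.00169071,  0.00014003,
       -0.00125154, -0.00020728]), 'joint_torque': array([ 3.84114377e-03, -6.57805896e+01,  1.33946568e+00, -4.04703677e+01,
       -5.97746624e-02,  4.09871223e-02, -1.38860102e-05]), 'eef_pos': array([ 232.32442052, -606.60512925,  221.72666058]), 'tool_rot': array([ 9.83323726e-01,  1.81862280e-01, -1.65607556e-04, -7.30286869e-04]), 'contact_force': array([-0.50999467, -0.77350109, -0.45470427]), 'moment': array([-0.00954475,  0.02545013, -0.07118076]), 'gripper_force': 0.0, 'finger_gap': 0.9994164148516868}
```

View pics/all.png

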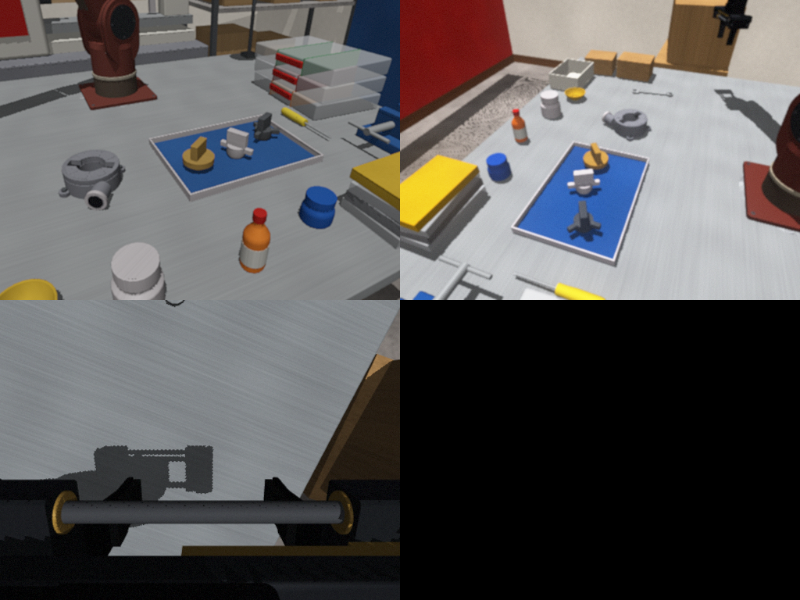

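The picture shows the scene and side views: plug_two (bare aluminium) is in the middle of the tray at scene px ~(305,183), the housing is at ~(118,220), brass is at (255,200) and dark steel at (338,162). Next I'll measure them from depth.

```bash
python3 - <<'E'
from h import *
for n,box,hb in(('scene',(270,350,150,215),(65,170,180,270)),('side',(205,265,205,255),(260,330,130,180))):
    z=np.load(f'pics/{n}0.npz'); P=cloud(n,z['d']); 
    def sub(b,lo,hi):
        Q=P[b[2]:b[3],b[0]:b[1]].reshape(-1,3); return Q[(Q[:,2]>lo)&(Q[:,2]<hi)]
    Q=sub(box,67,77); 
    print(n,'bar',len(Q),np.median(Q,0) if len(Q) else '')
    if len(Q)>5:
        r=cv2.minAreaRect(Q[:,:2].astype(np.float32)); print(r, cv2.boxPoints(r).round())
    Q=sub(hb,46,55); print('rim',len(Q),np.median(Q,0),Q.min(0),Q.max(0), cv2.minEnclosingCircle(Q[:,:2].astype(np.float32)))
E
python3 -c "
import cv2,numpy as np
a=cv2.imread('pics/scene0.png')[140:280,50:370];b=cv2.imread('pics/side0.png')[120:320,150:350]
cv2.imwrite('pics/c1.png',np.vstack([cv2.resize(a,(640,280),interpolation=2),np.pad(cv2.resize(b,(320,320),interpolation=2),((0,0),(0,320),(0,0)))])[:600])"
```

```text
scene bar 213 [536.87542418 166.32233847  70.89166423]
((512.3921508789062, 214.76593017578125), (51.86574935913086, 138.54039001464844), 29.499860763549805) [[456. 262.]
 [524. 142.]
 [569. 167.]
 [501. 288.]]
rim 1669 [ 509.67194494 -186.24237763   48.54815568] [ 439.05451458 -242.00431117   46.00791867] [ 561.9649169  -123.52269211   51.14086151] ((500.5067443847656, -181.90185546875), 61.464202880859375)
side bar 176 [541.57868788 165.7829901   71.85848324]
((542.1998901367188, 163.56663513183594), (51.41774368286133, 20.822269439697266), 30.175926208496094) [[515. 160.]
 [525. 142.]
 [570. 167.]
 [559. 185.]]
rim 606 [ 498.61256117 -173.72390263   50.2507818 ] [ 442.23259507 -241.47773752   46.01490879] [ 560.35689686 -121.53909141   53.35600508] ((501.5555725097656, -181.5193328857422), 61.01004409790039)
```

View pics/c1.png

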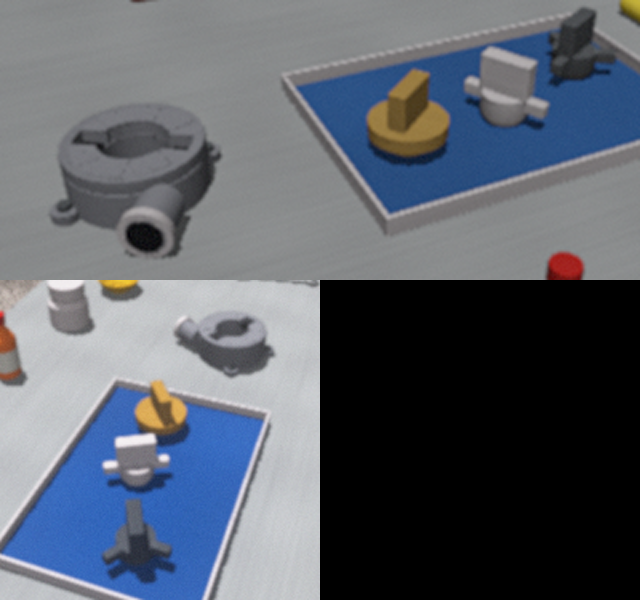

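The crop confirms the lugged plug is in the middle at about (505,80) in the crop, and the housing slots are at crop (92,137) and (190,142). Next I'll measure slot direction and the neighbours.

```bash
python3 - <<'E'
from h import *
c=np.array([501,-181.7])
for n in('scene','side'):
    z=np.load(f'pics/{n}0.npz'); P=cloud(n,z['d']).reshape(-1,3)
    Q=P[(P[:,2]>28)&(P[:,2]<42)]; r=Q[:,:2]-c; R=np.hypot(*r.T); m=(R>32)&(R<47); a=np.degrees(np.arctan2(r[m,1],r[m,0]))
    print(n,m.sum(),np.histogram(a,24,(-180,180))[0], [ (np.median(a[k]),k.sum()) for k in ((a>-90)&(a<90),(a<-90)|(a>90))])
    # double angle mean
    print(np.degrees(np.angle(np.exp(2j*np.radians(a)).mean()))/2)
    p=z['p'].reshape(-1,3).astype(int)
    k=(P[:,2]>64)&(P[:,2]<78)&(P[:,0]>380)&(P[:,0]<720)&(P[:,1]>0)&(P[:,1]<350)
    lab=np.zeros((384,512),np.uint8); lab.reshape(-1)[k]=1
    N,L,st,_=cv2.connectedComponentsWithStats(lab)
    for i in range(1,N):
        if st[i,4]>20:
            G=P[L.ravel()==i]; print(G.mean(0).round(),p[L.ravel()==i].mean(0).round(),cv2.minAreaRect(G[:,:2].astype(np.float32)))
E
```

```text
scene 94 [ 3  5 32 19  0  0  0  0  0  0  0  0  0  0  0  0  8 25  0  0  1  0  0  1] [(np.float64(76.48169102608077), np.int64(33)), (np.float64(-136.40427476302943), np.int64(61))]
53.62886696929948
[499. 276.  70.] [68. 70. 72.] ((495.8435363769531, 278.80072021484375), (18.46739959716797, 51.56397247314453), 27.5640869140625)
[544. 161.  70.] [148. 145. 146.] ((541.3196411132812, 163.59762573242188), (51.87919235229492, 20.97359275817871), 29.7031192779541)
[551.  51.  70.] [131. 106.  60.] ((547.5927124023438, 54.14482879638672), (18.218647003173828, 51.777496337890625), 35.53470230102539)
side 36 [ 0  0  0  1 11  8  3  5  1  1  1  0  0  0  4  1  0  0  0  0  0  0  0  0] [(np.float64(-57.577060736665864), np.int64(16)), (np.float64(-106.43391377184076), np.int64(20))]
78.91720038074907
[546.  59.  71.] [192. 152.  90.] ((546.9356689453125, 55.644813537597656), (17.711715698242188, 53.863040924072266), 36.72235107421875)
[541. 166.  71.] [206. 203. 210.] ((542.2974853515625, 163.6234130859375), (51.643653869628906, 20.822269439697266), 30.175926208496094)
[494. 284.  71.] [ 86.  94. 111.] ((495.8515930175781, 280.2835388183594), (17.715412139892578, 53.65408706665039), 27.131643295288086)
```

Emit:
move_arm(series=[1.9,3.6,0,2,1.9,3.6,0,2,1.9,3.6,0,2,1.9,3.6,0,3,1.9,3.6,0,0], grip=0)

```text
t: 0.57
eef_pos: [327.9, -425.1, 222.3]
tool_rot: [0.966, 0.26, -0.0, -0.0]
contact_force: [1.1, -0.8, 0.7]
finger_gap: 1.003
gripper_force: 0.0
```

Emit:
move_arm(series=[1.9,3.6,0,0,1.9,3.6,0,0,1.9,3.6,0,0,1.9,3.6,0,0,1.9,3.6,0,0])

```text
t: 0.98
eef_pos: [422.8, -245.0, 222.6]
tool_rot: [0.966, 0.258, -0.0, 0.0]
contact_force: [1.1, -1.7, 0.3]
finger_gap: 1.003
gripper_force: 0.0
```

Emit:
move_arm(series=[1.9,3.6,0,0,0,0,0,0,0,0,0,0])

```text
t: 1.23
eef_pos: [442.4, -208.7, 222.6]
tool_rot: [0.965, 0.261, 0.0, -0.0]
contact_force: [-0.2, -0.5, -0.4]
finger_gap: 1.0
gripper_force: 0.0
```

```bash
python3 - <<'E'
from h import *
s,p,d=snap('wrist','w1'); print(s['eef_pos'],s['tool_rot'],s['joint_pos'],s['t'],s['contact_force'])
P=cloud('wrist',d,s).reshape(-1,3); c=np.array([501,-181.7])
rim=P[(P[:,2]>46)&(P[:,2]<54)&(np.hypot(*(P[:,:2]-c).T)<80)]
print(len(rim),np.median(rim,0),cv2.minEnclosingCircle(rim[:,:2].astype(np.float32)))
r=P[:,:2]-c;R=np.hypot(*r.T);m=(R>34)&(R<46)&(P[:,2]>30)&(P[:,2]<42);print(m.sum());a=np.degrees(np.arctan2(r[m,1],r[m,0]));print(np.histogram(a,36,(-180,180))[0])
for b in (0,1):
    k=(np.abs(np.cos(np.radians(a-60)))>.5)&((np.cos(np.radians(a-60))>0)==b); print(k.sum(), np.degrees(np.angle(np.exp(1j*np.radians(a[k])).mean())),P[m][k].mean(0))
E
```

```text
[ 442.40476276 -208.69695498  222.55586319] [ 9.65368853e-01  2.60888814e-01  4.65596572e-05 -4.89846825e-05] [ 0.67092184  0.0232986  -0.32399691  1.82959802  0.00758013  1.28989542
 -0.69800517] 1.2333 [-0.22052684 -0.51255896 -0.38660544]
7310 [ 504.63278133 -179.73732493   49.61590568] ((500.93634033203125, -181.60572814941406), 59.885215759277344)
485
[ 0  0  0  0 40 69 69 44  0  0  0  0  0  0  0  0  0  0  0  0  0  0 49 83
 80 51  0  0  0  0  0  0  0  0  0  0]
222 -119.75236898333108 [ 481.45848707 -215.88519614   36.66513099]
263 59.98236247265844 [ 520.74876074 -147.49450733   36.60242021]
```

View pics/w1.png

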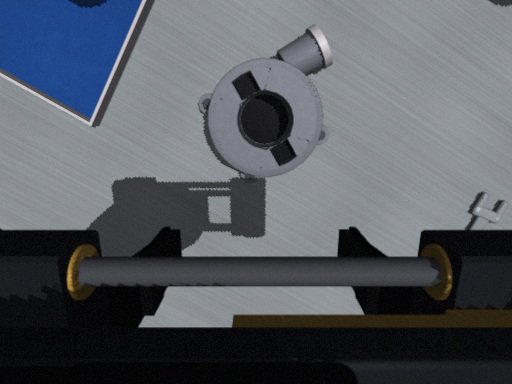

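The wrist view shows the housing centred at (265,118) with slots at (246,85) and (284,152). That gives a centre of (501,-181.7) and slots at 60°. Moving to the plug.

Emit:
move_arm(series=[1.0,3.72,0,0,1.0,3.72,0,0,1.0,3.72,0,0,1.0,3.72,0,0,1.0,3.72,0,0])

```text
t: 1.7
eef_pos: [491.4, -25.4, 222.5]
tool_rot: [0.966, 0.257, -0.0, 0.0]
contact_force: [1.2, -0.6, -0.4]
finger_gap: 0.999
gripper_force: 0.0
```

Emit:
move_arm(series=[1.0,3.72,0,0,1.0,3.72,0,0,1.0,3.72,0,0,1.0,3.72,0,0,1.0,3.72,0,0])

```text
t: 2.12
eef_pos: [542.5, 160.3, 222.4]
tool_rot: [0.966, 0.257, -0.0, 0.0]
contact_force: [-0.2, -0.3, 0.1]
finger_gap: 1.0
gripper_force: 0.0
```

Emit:
move_arm(series=[0,0,-3,0,0,0,-3,0,0,0,-2.5,0,0,0,0,0,0,0,0,0])

```text
t: 2.53
eef_pos: [541.2, 159.1, 136.7]
tool_rot: [0.966, 0.257, -0.001, 0.0]
contact_force: [0.3, -0.4, 1.0]
finger_gap: 0.995
gripper_force: 0.0
```

Emit:
move_arm(series=[0.1,0.45,0,0,0,0,-3,0,0,0,-3,0,0,0,0,0,0,0,0,0])

```text
t: 2.95
eef_pos: [542.7, 165.4, 78.5]
tool_rot: [0.966, 0.258, -0.0, -0.0]
contact_force: [0.2, 1.1, 0.9]
finger_gap: 1.0
gripper_force: 0.0
```

```bash
python3 - <<'E'
from h import *
s,p,d=snap('wrist','w2'); q,_,_=snap('side','s2'); print(s['eef_pos'],s['tool_rot'],s['joint_pos'])
a=cv2.imread('pics/w2.png'); b=cv2.imread('pics/s2.png')[150:310,150:350]
cv2.imwrite('pics/c2.png',np.hstack([cv2.resize(a,(400,300)),cv2.resize(b,(375,300))]))
E
```

```text
[542.68237236 165.37596741  78.45062666] [ 9.66082091e-01  2.58235010e-01 -2.64926593e-04 -5.86993994e-05] [ 0.16285475  0.35946402 -0.63781803  1.80683999  0.24293986  1.05494196
 -1.61385089]
```

View pics/c2.png

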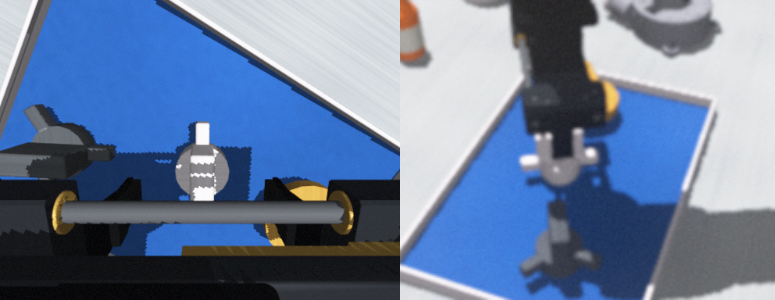

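The bar (px 202,180) is centred between the fingers and both neighbours are clear. Lowering and gripping.

Emit:
move_arm(series=[0,-0.1,-2,0,0,0,-1.9,0,0,0,0,0,0,0,0,0])

```text
t: 3.38
eef_pos: [543.0, 164.7, 39.9]
tool_rot: [0.966, 0.258, 0.0, -0.0]
contact_force: [-0.2, 0.8, 0.4]
finger_gap: 1.002
gripper_force: 0.0
```

Emit:
move_arm(series=[0,0,0,0,0,0,0,0,0,0,0,0,0,0,0,0,0,0,0,0], grip=1, newtons=30)

```text
t: 3.8
eef_pos: [542.8, 164.6, 39.1]
tool_rot: [0.966, 0.258, 0.0, 0.0]
contact_force: [-0.1, -0.1, 0.1]
finger_gap: 0.705
gripper_force: 0.0
```

Emit:
move_arm(series=[0,0,0,0,0,0,0,0,0,0,0,0,0,0,0,0,0,0,0,0])

```text
t: 4.22
eef_pos: [542.5, 164.6, 38.5]
tool_rot: [0.966, 0.258, -0.0, -0.0]
contact_force: [-0.3, -0.1, 0.1]
finger_gap: 0.326
gripper_force: 0.0
```

Emit:
move_arm(series=[0,0,0,0,0,0,0,0,0,0,0,0,0,0,0,0,0,0,0,0])

```text
t: 4.63
eef_pos: [542.4, 164.5, 38.4]
tool_rot: [0.966, 0.258, -0.0, -0.0]
contact_force: [-0.4, 0.5, -1.0]
finger_gap: 0.205
gripper_force: 29.9
```

Emit:
move_arm(series=[0,0,1.5,0,0,0,3,0,0,0,4,0,0,0,4,0,0,0,0,0])

```text
t: 5.05
eef_pos: [546.0, 166.4, 171.4]
tool_rot: [0.966, 0.259, 0.005, 0.0]
contact_force: [2.4, 1.2, -1.0]
finger_gap: 0.206
gripper_force: 29.9
```

Emit:
move_arm(series=[-0.45,-3.47,0,-3,-0.45,-3.47,0,-3,-0.45,-3.47,0,-3,-0.45,-3.47,0,-3,-0.45,-3.47,0,-3])

```text
t: 5.47
eef_pos: [519.4, -10.6, 163.4]
tool_rot: [0.992, 0.129, 0.0, 0.0]
contact_force: [0.6, -0.1, -1.2]
finger_gap: 0.205
gripper_force: 29.9
```

Emit:
move_arm(series=[-0.45,-3.47,0,-3,-0.45,-3.47,0,-3,-0.45,-3.47,0,-3,-0.45,-3.47,0,-3,-0.45,-3.47,0,-3])

```text
t: 5.88
eef_pos: [496.8, -184.2, 163.4]
tool_rot: [1.0, -0.002, 0.0, 0.0]
contact_force: [0.5, -0.1, -1.8]
finger_gap: 0.206
gripper_force: 29.9
```

Emit:
move_arm(series=[0,0,-3,0,0,0,-2,0,0,0,0,0,0,0,0,0])

```text
t: 6.22
eef_pos: [496.7, -182.0, 112.9]
tool_rot: [1.0, -0.0, -0.001, -0.001]
contact_force: [1.0, -0.3, -1.3]
finger_gap: 0.202
gripper_force: 29.9
```

```bash
python3 - <<'E'
from h import *
s,p,d=snap('wrist','w3'); q,_,_=snap('scene','s3'); print(s['eef_pos'],s['tool_rot'],s['joint_pos'])
a=cv2.imread('pics/w3.png'); b=cv2.imread('pics/s3.png')[130:290,40:240]
cv2.imwrite('pics/c3.png',np.hstack([cv2.resize(a,(400,300)),cv2.resize(b,(375,300))]))
n,_,_=snap('side','d3')
for n in('scene','side'):
    z=np.load('pics/'+('s3' if n=='scene' else 'd3')+'.npz'); P=cloud(n,z['d']).reshape(-1,3); r=np.hypot(P[:,0]-501,P[:,1]+181.7)
    Q=P[(r<52)&(P[:,2]>98)&(P[:,2]<118)]; print(n,len(Q), Q.min(0),Q.max(0), cv2.minAreaRect(Q[:,:2].astype(np.float32)))
E
```

```text
[ 496.70504438 -182.00859743  112.85828216] [ 9.99999225e-01 -1.75063926e-04 -1.11355740e-03 -5.28103475e-04] [ 0.61108208  0.20489967 -0.38182027  1.87388991  0.08544261  1.08112855
 -1.3750761 ]
scene 426 [ 482.37462589 -206.93570278   98.18569184] [ 543.02190842 -159.29739768  117.897613  ] ((514.0303955078125, -185.7322540283203), (47.222869873046875, 57.658836364746094), 80.98538208007812)
side 228 [ 454.79025667 -189.27273707   98.37985773] [ 542.24185812 -156.50109794  117.7982704 ] ((498.18084716796875, -172.43980407714844), (87.58367156982422, 31.560087203979492), 1.9425536394119263)
```

View pics/c3.png

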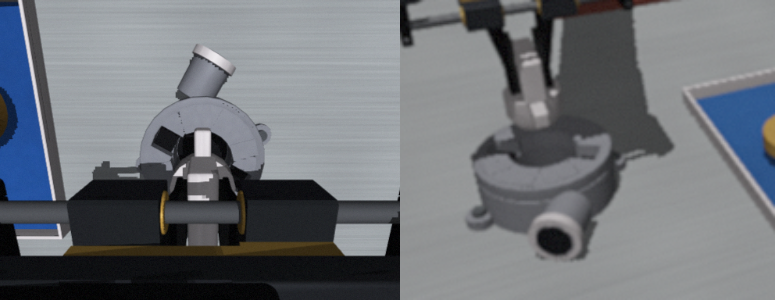

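The plug hangs over the bore, lugs along x (60° away from the slots). I'll shift +3.5 mm in x and lower.

Emit:
move_arm(series=[0.35,0,0,0,0,0,-2,0,0,0,-1.6,0,0,0,0,0,0,0,0,0])

```text
t: 6.78
eef_pos: [501.1, -182.2, 77.8]
tool_rot: [1.0, -0.0, -0.0, -0.0]
contact_force: [1.1, -0.2, -1.4]
finger_gap: 0.202
gripper_force: 29.9
```

Emit:
move_arm(series=[0,0,-0.3,0,0,0,-0.2,0,0,0,-0.2,0,0,0,0,0,0,0,0,0])

```text
t: 7.2
eef_pos: [501.1, -182.5, 70.8]
tool_rot: [1.0, -0.0, 0.0, 0.0]
contact_force: [0.6, -0.2, -1.4]
finger_gap: 0.2
gripper_force: 29.9
```

Emit:
move_arm(series=[0,0,-0.15,0,0,0,-0.1,0,0,0,0,0,0,0,0,0])

```text
t: 7.53
eef_pos: [501.1, -182.5, 68.3]
tool_rot: [1.0, -0.0, 0.0, 0.0]
contact_force: [-0.9, -0.4, 1.1]
finger_gap: 0.201
gripper_force: 29.9
```

Emit:
move_arm(series=[0,0,-0.1,0,0,0,0,0,0,0,0,0])

```text
t: 7.78
eef_pos: [501.2, -182.6, 68.2]
tool_rot: [1.0, -0.0, 0.0, 0.0]
contact_force: [-5.1, 0.3, 12.2]
finger_gap: 0.207
gripper_force: 29.9
```

The lugs are resting on the rim with light contact force. Turning +60° under light pressure.

Emit:
move_arm(series=[0,0,0,4,0,0,0,4,0,0,0,4,0,0,0,4,0,0,0,4])

```text
t: 8.2
eef_pos: [502.2, -182.8, 68.2]
tool_rot: [0.985, 0.175, 0.001, 0.001]
contact_force: [0.1, -0.8, 7.4]
finger_gap: 0.203
gripper_force: 30.0
```

Emit:
move_arm(series=[0,0,0,4,0,0,0,4,0,0,0,4,0,0,0,4,0,0,0,4])

```text
t: 8.62
eef_pos: [502.3, -183.4, 68.0]
tool_rot: [0.939, 0.343, 0.001, 0.001]
contact_force: [1.6, -2.2, 2.1]
finger_gap: 0.201
gripper_force: 29.9
```

Emit:
move_arm(series=[0,0,0,4,0,0,0,3,0,0,0,3,0,0,0,0,0,0,0,0])

```text
t: 9.03
eef_pos: [501.7, -182.9, 67.6]
tool_rot: [0.907, 0.421, 0.001, 0.001]
contact_force: [0.3, -2.6, 3.9]
finger_gap: 0.207
gripper_force: 29.9
```

Emit:
move_arm(series=[-0.05,0.05,-0.05,3,0,0,-0.05,3,0,0,-0.05,2,0,0,0,2,0,0,0,0])

```text
t: 9.45
eef_pos: [499.9, -181.7, 65.0]
tool_rot: [0.866, 0.5, -0.0, -0.001]
contact_force: [0.4, 0.4, -2.1]
finger_gap: 0.204
gripper_force: 29.9
```

Dropping in: z is 65 and there is no contact force. Lowering to home (TCP ≈54.4).

Emit:
move_arm(series=[0.05,0,-0.4,0,0,0,-0.4,0,0,0,-0.2,0,0,0,0,0,0,0,0,0])

```text
t: 9.87
eef_pos: [500.8, -181.8, 55.2]
tool_rot: [0.866, 0.499, -0.0, -0.0]
contact_force: [-0.7, 0.4, -2.2]
finger_gap: 0.205
gripper_force: 29.9
```

Emit:
move_arm(series=[0,0,-0.1,0,0,0,-0.05,0,0,0,0,0])

```text
t: 10.12
eef_pos: [501.1, -182.0, 54.3]
tool_rot: [0.866, 0.5, 0.0, 0.0]
contact_force: [-1.5, 0.1, 1.9]
finger_gap: 0.208
gripper_force: 29.9
```

Emit:
move_arm(series=[0,0,0,0,0,0,0,0,0,0,0,0,0,0,0,0,0,0,0,0], grip=0)

```text
t: 10.53
eef_pos: [501.0, -182.0, 54.1]
tool_rot: [0.866, 0.5, 0.0, 0.0]
contact_force: [0.9, -0.1, -0.0]
finger_gap: 0.5
gripper_force: 0.0
```

Emit:
move_arm(series=[0,0,0,0,0,0,0,0,0,0,0,0,0,0,0,0,0,0,0,0])

```text
t: 10.95
eef_pos: [501.0, -182.0, 54.1]
tool_rot: [0.866, 0.5, -0.0, -0.0]
contact_force: [-0.0, -0.5, 0.2]
finger_gap: 0.877
gripper_force: 0.0
```

Emit:
move_arm(series=[0,0,1,0,0,0,2,0,0,0,4,0,0,0,4,0,0,0,4,0])

```text
t: 11.37
eef_pos: [500.6, -181.5, 206.5]
tool_rot: [0.866, 0.5, 0.0, -0.0]
contact_force: [1.0, 0.2, 0.7]
finger_gap: 0.999
gripper_force: 0.0
```

Emit:
move_arm(series=[0,-4,2,0,0,-4,0,0,0,-4,0,0,0,0,0,0,0,0,0,0])

```text
t: 11.78
eef_pos: [500.1, -301.9, 223.0]
tool_rot: [0.867, 0.498, -0.0, -0.0]
contact_force: [0.7, 0.3, -0.6]
finger_gap: 0.999
gripper_force: 0.0
```

```bash
python3 - <<'E'
from h import *
s,_,_=snap('scene','s4'); snap('side','d4'); print(s['eef_pos'],s['t'],s['finger_gap'])
b=cv2.imread('pics/s4.png')[130:290,40:240]; a=cv2.imread('pics/d4.png')[100:340,150:350]
cv2.imwrite('pics/c4.png',np.hstack([cv2.resize(b,(400,320)),cv2.resize(a,(267,320))]))
for n,f in(('scene','s4'),('side','d4')):
    P=cloud(n,np.load('pics/'+f+'.npz')['d']).reshape(-1,3); Q=P[(np.hypot(P[:,0]-501,P[:,1]+181.7)<45)&(P[:,2]>75)&(P[:,2]<105)]
    print(n,len(Q),np.percentile(Q[:,2],[50,90]),cv2.minAreaRect(Q[:,:2].astype(np.float32)))
E
```

```text
[ 500.05250976 -301.92846306  222.95785122] 11.7833 0.9991073973580614
scene 379 [85.35082411 87.35509308] ((500.8827819824219, -183.44993591308594), (51.72107696533203, 20.794933319091797), 60.51857376098633)
side 130 [87.16077042 89.66572827] ((501.7147216796875, -181.85372924804688), (51.80408477783203, 19.053688049316406), 60.335784912109375)
```

View pics/c4.png

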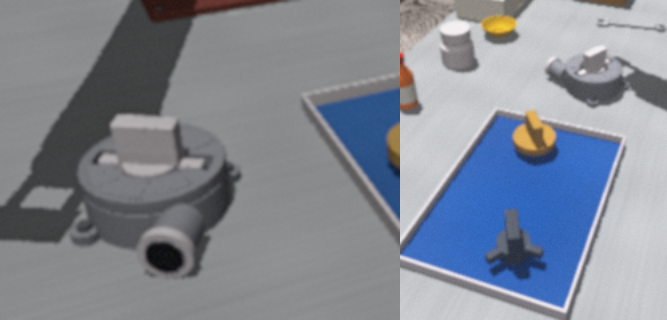

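The plug is fully home: bar top at about 88 mm as expected, lugs flush in the slots at crop (105,160) and (192,163). The other two plugs are still in the tray.

```bash
python3 -c "
from bench import ctrl
print(ctrl.finish_job())"
```

```text
the job is handed in; nothing more can be done
None
```

The two-lug plug was set on the rim 60° from the slots, turned under light pressure until it dropped fully home, and released at about 12 s; the other two plugs stayed in the tray, and the job is handed in.

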